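Draw the bracket tray out of the riser shelf with the pull hook

TASK

Take the standing pull hook, reach in under the clear riser shelf, hook its toe over the raised front lip of the open bracket tray and drag the tray flat along the counter, towards the robot, until the whole tray is out in front of the shelf. Touch the tray with the hook only. Then unhook and set the pull hook down standing on its foot on the counter, clear of the tray; leave the closed case, the bottle and the mirror where they are.

Things in the scene. Friction and masses are not known exactly. Their poses are not given: they have to be found in the camera images.
- shelf: Fixed clear-plastic riser shelf, 180 deep (x), 350 wide (y); yaw varies. Origin: centre of its footprint on the counter; -x points out of its open front to the robot. Side panels (inner faces y = +-169) carry a roof: underside 185 above the counter, 8 thick, small cases on it. Below are two places, about y = +85 and -85: one holds the tray, the other the closed case.
- shelf_edge (a point): Middle of the shelf's front edge, at counter level: x = -90 in the shelf's frame. Above this edge a clear guard panel, 6 thick, stands on the roof along the whole front, its top 283 above the counter.
- tray: Loose open bracket tray, teal plastic, 85 (x) x 120 (y), 180 to 350 g. Origin: centre of underside; x points away from the robot, into the shelf. Front wall (at -x) is the raised lip, 35 high, x -42.5 to -38.5. Other walls 25 high; walls and floor 4 thick. First 40 behind the lip empty to the floor, then strips with small brackets, up to 15 high. About square to the shelf.
- tray_lip (a point): Middle of the top of the tray's front lip: (-40.5, 0, 35) in the tray's frame. At the start the lip's outer face is about 30 to 46 behind the shelf's front edge.
- tray_back_left (a point): Rear left lower corner of the tray: (42.5, 60, 0) in the tray's frame.
- tray_back_right (a point): Rear right lower corner of the tray: (42.5, -60, 0) in the tray's frame.
- hook: Loose pull hook, 230 g, stands by itself in front, to the right. Steel foot like a wide staple open below: top plate 60 (x) x 50 (y), 18 to 23 above its underside, toe leg (x 25 to 30) and heel leg (x -30 to -25), both 50 wide, reaching down to the counter. A black handle leans back from the plate. Origin: centre of the foot's underside; x points to the toe, z up.
- hook_toe (a point): Middle of the lower edge of the toe's inner (pulling) face: (25, 0, 0) in the hook's frame.
- hook_grip (a point): On the handle's axis, a good grip across its 18 mm thickness (hook's y): (-47.1, 0, 145.3) in the hook's frame. The straight plastic handle, 18 (y) x 16, leans back 25 degrees from vertical: axis from (10, 0, 23), 165 long along (-0.423, 0, 0.906).
- case: Bystander: loose closed bracket case, teal, 85 (x) x 120 (y) x 35 high, solid flat top without a lip, under the shelf beside the tray. Origin: centre of its underside.
- bottle: Bystander: squat amber glass bottle with a black cap, diameter 64, 75 high, to the left. Origin: centre of its underside.
- mirror: Bystander: chrome mouth mirror lying flat, 180 long along its x, head 24 wide at +x, 8 high, to the right of the hook. Origin: underside, 95 from the head's far end.
Mind the look-alikes: they are no part of the job. There is more than one size of the hook; the job needs the largest.

How it is judged (in metres and radians):
On the way, in this order (a step that is already met when the one before it is completed fails the run):
1. the toe is hooked behind the lip, at least 3 mm below its top, while the lip is still under the shelf (x of hook_toe in the frame of tray between -0.0405 and 0.01 m and y of hook_toe in the frame of tray between -0.056 and 0.056 m and z of hook_toe in the frame of tray below 0.032 m and x of tray_lip in the frame of shelf above -0.09 m), for 0.1 s.
2. the whole tray is out in front of the shelf's front edge, the toe still behind the lip (x of hook_toe in the frame of tray between -0.0405 and 0.01 m and y of hook_toe in the frame of tray between -0.056 and 0.056 m and z of hook_toe in the frame of tray below 0.032 m and x of each of tray_back_left, tray_back_right in the frame of shelf below -0.09 m), for 0.1 s.
At the end, for the whole second after the job is handed in: Both rear corners of the tray are in front of the shelf's front edge, the tray flat on the counter (within 4 mm and 3 degrees) and at rest; the hook stands on its foot on the counter (within 4 mm and 3.4 degrees), at rest, not touching the tray; nothing is held (x of each of tray_back_left, tray_back_right in the frame of shelf below -0.09 m and height (world z) of each of tray, hook below 0.004 m and angle between tray's own z axis and vertical below 0.05 rad and linear speed of each of tray, hook below 0.01 m/s and angle between hook's own z axis and vertical below 0.06 rad and contact force between hook and tray below 0.05 N).
It fails at once if the gripper or arm touches the tray (over 0.5 N) (contact force between any of the arm, the fingers and tray above 0.5 N).
It fails at once if the tray is lifted more than 15 mm or tipped more than 14 degrees (height (world z) of tray above 0.015 m or angle between tray's own z axis and vertical above 0.25 rad).
It fails at once if the closed case is moved more than 20 mm (distance of case from where it was at the start of the episode above 0.02 m).
It fails at once if the bottle is moved more than 20 mm (distance of bottle from where it was at the start of the episode above 0.02 m).
It fails at once if the mirror is moved more than 20 mm (distance of mirror from where it was at the start of the episode above 0.02 m).
It also fails if it takes over 54 s, if anything falls off the work surface, if the arm or the gripper's body presses on something with over 40 N, if the wrist force passes 120 N, or if a joint passes its speed limit or range.

ROBOT

A 6-joint arm with a two-finger parallel gripper is mounted at the origin on the work surface. World frame = base frame: x ahead of the robot, y to its left, z up, the work surface at z = 0. Lengths are in m, angles in degrees, forces in N, time in s.
With the tool pointing down it reaches from about 0.2 to 0.875 m from the base axis. Payload 3.4 kg.
Tool frame: the origin (TCP) lies midway between the tips of the shut fingers; the grasp point (between the pads) lies 19 mm behind it; x points along the fingers, y is the direction in which the jaws open and shut, and the axes are right-handed (so a half turn about x gives the same grasp; the last joint's range is limited). The gripper opens to 94 mm and grips with 3 to 60 N. Pads are 16 mm wide; open, the fingers measure 119 mm over their backs; the gripper's body (75 mm by 177 mm) begins 78 mm behind the grasp point.
Start: joints at [69.213, 15.808, 86.224, -0, 77.962, -6.933], TCP at [0.138, 0.558, 0.205] pointing down, gripper open.
Joint ranges: [-165.64, 165.64], [-43.16, 119.46], [12.63, 154.43], [-67.54, 247.53], [6.08, 155.33], [-154.97, 154.97]. Speed limits (degrees/s): [147.25, 147.25, 180, 180, 180, 180].

INTERFACE

Orientations are given as [roll, pitch, yaw] about the fixed x, y, z axes, in that order (R = Rz(yaw) Ry(pitch) Rx(roll)).
In Python, from cell import bot, eyes, order gives the robot as it stands.
- The arm moves only by the tool carry_out, never from a script. Its argument "targets" is a list of rows, each a list of 5 numbers: the shift along the tool's x, y, z in m, then the turn about the tool's x in rad, then the closure, from -1 (fully open) to 1 (shut). A call has 1 to 20 rows; each row shifts and turns the commanded pose from where the row before left it, along the tool's axes as they then stand; what a row does not reach is not made up. A row lasts 1/8 s, in which the tool goes at most 62.5 mm and 10.7 degrees, less where a joint would pass 70% of its speed; a pose out of reach is approached as far as the arm can. A call is refused whole if a number of a shift passes 0.0625 or a number of a turn 0.188, either way. A call with a gripper value outside its range is refused whole. The fingers move at their own pace and stop on an object; "squeeze" is the grip in N (left out, the last holds). Time passes only in rows, so rows that do not move let the fingers close. It gives the time, the measured TCP pose, the force and the opening at its end, in the units of the state.
- bot.state(): the state, without advancing time (a new reading comes with each control period).
- eyes.grab_frame(name): name is "side" or "top"; returns a dict with "image" (384x512x3 uint8, red, green, blue), "z_map" (384x512 float32, m along the optical axis (not along the pixel's ray), 0 where there is no reading), "fx", "fy", "cx", "cy" (pixels), "k1" (the pictures are not rectified: a ray, as slopes to the right and down, at radius r is drawn at 1 + k1 r^2 times it, then the intrinsics apply), "camera_from_world" (4x4, takes a point from world to camera coordinates). Camera axes: x right, y down, z forward; pixel columns grow to the right and rows downward; lengths in m; the calibration is good to about 2 mm. A picture is of the moment at which its call begins.
- order.sign_off(): hands the job in, once; it reports no verdict.
The state is a dict: "time_s": time; "joints": joint angles; "dq": joint speeds; "joint_efforts": joint torques, N m; "tcp_pos": TCP position; "tcp_rot": TCP orientation; "contact_force": force on the tool from outside, world axes, zero at the start; "moment": the same for the moment, N m; "gripper_width": finger opening in m.
Only numpy, scipy, OpenCV 4.12 (cv2) and the standard library are available. Lean on these libraries where they do the work, as an engineer would, in place of code of your own. Each camera call takes 0.05 s, during which the arm holds its last target.

## Working session

There is one attempt and no reset: what is moved stays moved. The work goes in short steps, Python scripts to look and compute and a tool call to move; the robot and the scene stay as the last step left them, time stands still between calls to the robot, and variables do not carry over. Pictures are saved under pics/ and viewed, and the job is handed in when it is done.

Besides the shell and the picture viewer there is one more tool, called after ">>>" by a JSON object that holds its "api" and its "payload", one argument or row to a line. carry_out: Moves the arm, as the interface text tells. Its arguments: {"type":"object","properties":{"targets":{"type":"array"},"squeeze":{"type":"number"}},"required":["targets"]}

```bash
ls; mkdir -p pics; python3 - <<'E'
from cell import bot, eyes, order
import cv2, numpy as np, pickle
print(bot.state())
for n in("side","top"):
    f=eyes.grab_frame(n)
    pickle.dump(f,open(f'{n}0.pkl','wb'))
    cv2.imwrite(f'pics/{n}0.png',cv2.resize(f['image'][:,:,::-1],(800,600),interpolation=cv2.INTER_CUBIC))
    print(n,f['fx'],f['fy'],f['cx'],f['cy'],f['k1']);print(f['camera_from_world'])
E
```

```text
pics
{'time_s': 0.0, 'joints': array([ 6.92130821e+01,  1.58433895e+01,  8.62931744e+01, -1.64446630e-03,
        7.79637791e+01, -6.93248038e+00]), 'dq': array([ 0.02099033,  0.10402084,  0.00167987,  0.00177828, -0.02829935,
        0.10809321]), 'joint_efforts': array([-4.27250008e-03, -4.04582906e+01, -2.37226725e+01,  6.94559561e-02,
        3.44309304e-02, -1.52224447e-04]), 'tcp_pos': array([0.13749493, 0.5577278 , 0.20466112]), 'tcp_rot': array([ -96.01455684,   89.89964408, -109.86865004]), 'contact_force': array([ 0.34018225, -0.4155004 ,  0.6489983 ]), 'moment': array([-0.03439475,  0.01871054,  0.00164007]), 'gripper_width': 0.09383682016530176}
side 459.85785206186387 459.85785206186387 247.49490983643514 192.6569766876271 -0.09699267002474747
[[ 0.47722638 -0.8786111  -0.01724865 -0.29999772]
 [-0.58006949 -0.3002048  -0.75722947  0.40072413]
 [ 0.66013209  0.3713753  -0.65292114  0.80328291]
 [ 0.          0.          0.          1.        ]]
top 401.9156121292045 401.9156121292045 252.89579011090598 198.92256835648527 0.018225394494434204
[[ 0.02548885 -0.99965863 -0.00573894 -0.01830585]
 [-0.99128393 -0.02453223 -0.12943852  0.56702101]
 [ 0.12925354  0.00898816 -0.99157084  1.08054828]
 [ 0.          0.          0.          1.        ]]
```

View pics/side0.png

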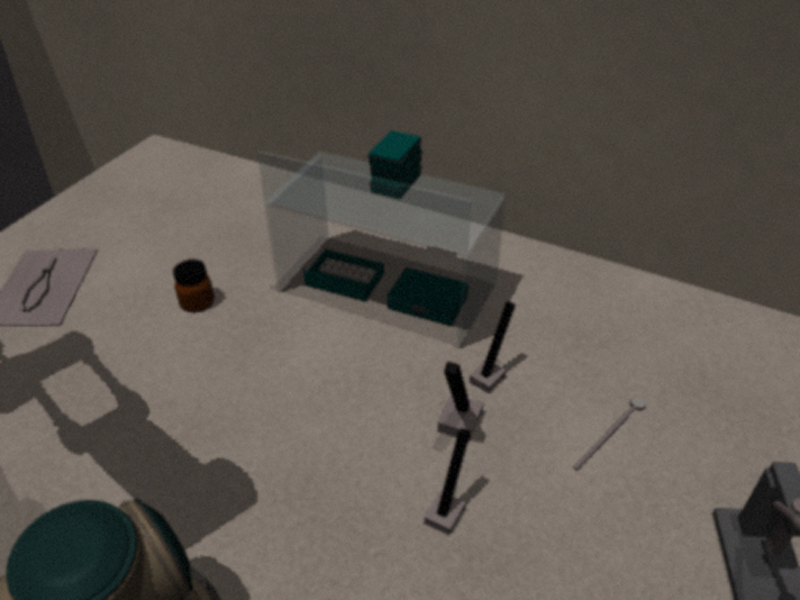

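View pics/top0.png

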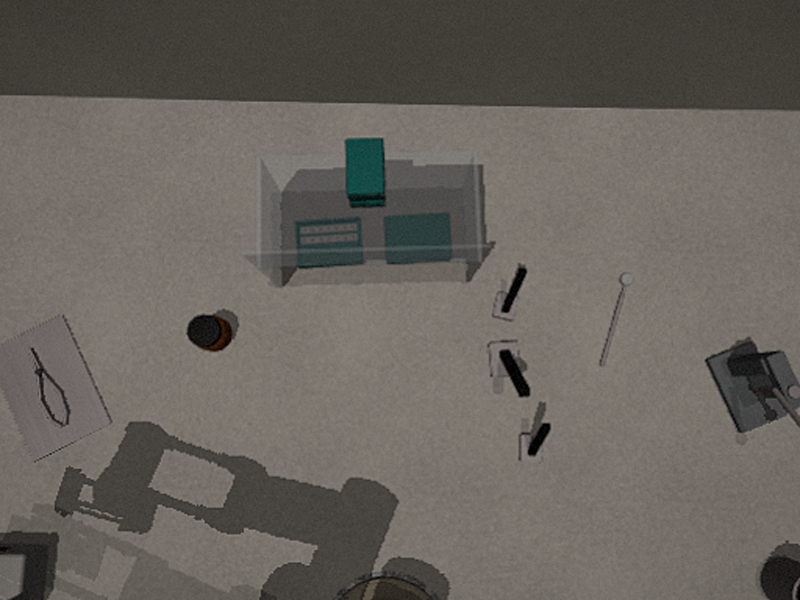

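```bash
cat > h.py <<'E'
import numpy as np, cv2
def grab(n):
    from cell import eyes
    return eyes.grab_frame(n)
def ray(f,uv):
    uv=np.atleast_2d(uv).astype(float)
    d=np.stack([(uv[:,0]-f['cx'])/f['fx'],(uv[:,1]-f['cy'])/f['fy']],1)
    u=d.copy()
    for _ in range(20): u=d/(1+f['k1']*(u**2).sum(1,keepdims=True))
    T=f['camera_from_world'];R=T[:3,:3]
    o=-R.T@T[:3,3]
    return o,np.c_[u,np.ones(len(u))]@R
def onz(f,uv,z):
    o,d=ray(f,uv); return o+d*((z-o[2])/d[:,2])[:,None]
def proj(f,P):
    P=np.atleast_2d(P);T=f['camera_from_world'];c=P@T[:3,:3].T+T[:3,3]
    u=c[:,:2]/c[:,2:];u=u*(1+f['k1']*(u**2).sum(1,keepdims=True))
    return u*f['fx']+[f['cx'],f['cy']]
def cloud(f):
    h,w=f['z_map'].shape
    uv=np.stack(np.meshgrid(np.arange(w),np.arange(h)),-1).reshape(-1,2)
    o,d=ray(f,uv); return (o+d*f['z_map'].reshape(-1,1)).reshape(h,w,3)
def tri(fa,ua,fb,ub):
    A=0;b=0
    for f,u in((fa,ua),(fb,ub)):
        o,d=ray(f,u);d=d[0]/np.linalg.norm(d[0]);M=np.eye(3)-np.outer(d,d);A=A+M;b=b+M@o
    return np.linalg.solve(A,b)
def crop(f,x0,y0,x1,y1,name,g=2.2):
    im=f['image'][y0:y1,x0:x1,::-1]
    im=(255*np.clip(im/255.*1.3,0,1)**(1/g)).astype(np.uint8)
    s=min(800/(x1-x0),600/(y1-y0))
    im=cv2.resize(im,None,fx=s,fy=s,interpolation=cv2.INTER_CUBIC)
    cv2.imwrite(name,im); print(name,'scale',s)
E
python3 - <<'E'
import pickle
from h import *
t=pickle.load(open('top0.pkl','rb'));s=pickle.load(open('side0.pkl','rb'))
crop(t,150,80,330,215,'pics/c1.png'); crop(s,160,80,340,215,'pics/c2.png')
crop(t,295,160,375,300-80+80,'pics/c3.png');crop(s,260,180,360,350,'pics/c4.png')
C=cloud(t);print(np.round(C[220:300:8,300:360:6,2],3))
E
```

```text
pics/c1.png scale 4.444444444444445
pics/c2.png scale 4.444444444444445
pics/c3.png scale 4.285714285714286
pics/c4.png scale 3.5294117647058822
[[-0.002  0.003  0.015  0.026  0.022  0.024 -0.003 -0.003 -0.002 -0.001]
 [-0.     0.003  0.002  0.02   0.062  0.024  0.002 -0.    -0.001 -0.   ]
 [ 0.002  0.005  0.001  0.025  0.092  0.114  0.002 -0.001  0.001  0.001]
 [ 0.001 -0.001  0.002  0.001  0.002  0.154  0.156 -0.001  0.003  0.002]
 [ 0.001 -0.001  0.001 -0.001 -0.002 -0.     0.171 -0.001  0.004 -0.   ]
 [ 0.003 -0.     0.003  0.003  0.003  0.003 -0.001  0.    -0.002  0.   ]
 [-0.001 -0.003 -0.     0.002  0.001 -0.005  0.     0.003 -0.    -0.002]
 [ 0.003  0.002  0.001 -0.003 -0.001  0.001 -0.001  0.002  0.125  0.001]
 [ 0.002 -0.    -0.001 -0.003 -0.004 -0.006  0.016  0.071  0.002  0.003]
 [ 0.    -0.     0.    -0.001  0.001 -0.001  0.019  0.018  0.004  0.001]]
```

View pics/c1.png

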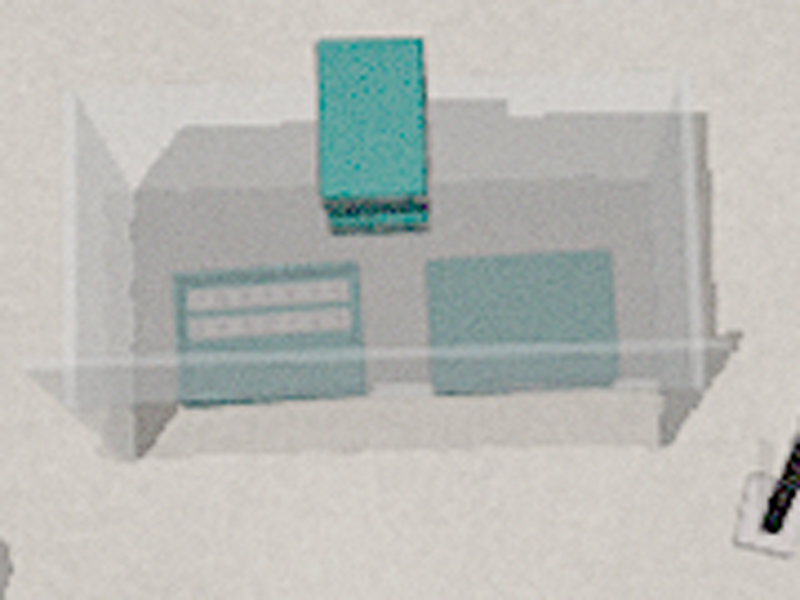

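View pics/c2.png

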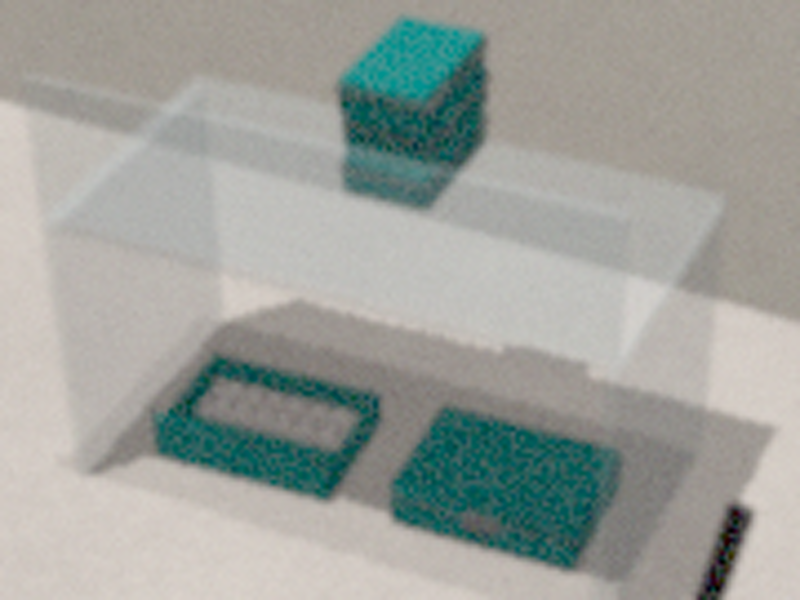

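View pics/c3.png

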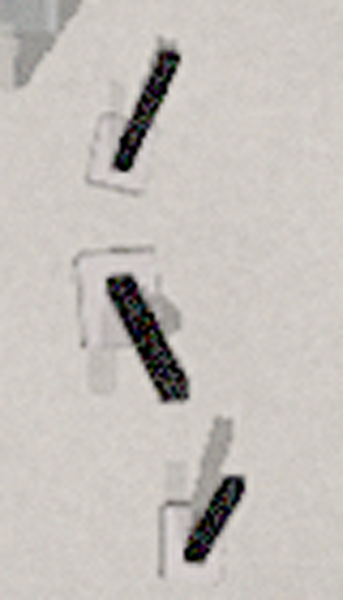

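View pics/c4.png

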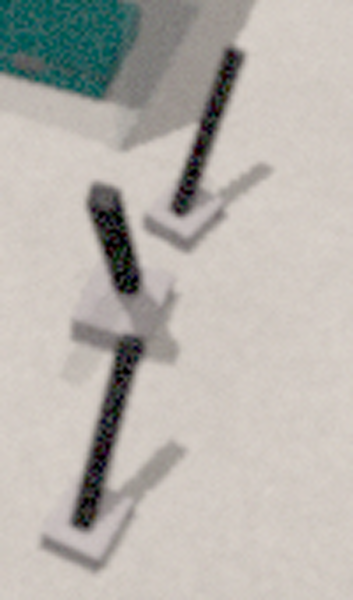

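```bash
python3 - <<'E'
import pickle
from h import *
np.set_printoptions(precision=4,suppress=True)
t=pickle.load(open('top0.pkl','rb'));s=pickle.load(open('side0.pkl','rb'))
# hooks dark handle masks in top image
for nm,f,(x0,y0,x1,y1) in(('top',t,(300,165,360,300)),('side',s,(268,190,340,345))):
    im=f['image'].astype(int); m=np.zeros(im.shape[:2],np.uint8)
    m[y0:y1,x0:x1]=(im[y0:y1,x0:x1].max(2)<32)
    m=cv2.morphologyEx(m,cv2.MORPH_CLOSE,np.ones((3,3)))
    n,l,st,ce=cv2.connectedComponentsWithStats(m)
    C=cloud(f)
    for i in range(1,n):
        if st[i,4]<40: continue
        P=C[l==i];P=P[(P[:,2]>.028)&(P[:,2]<.2)]
        if len(P)<10: continue
        c=P.mean(0);u,sv,v=np.linalg.svd(P-c);d=v[0]*np.sign(v[0,2])
        for _ in range(3):
            r=np.linalg.norm((P-c)-np.outer((P-c)@d,d),axis=1);Q=P[r<.016];c=Q.mean(0);d=np.linalg.svd(Q-c)[2][0];d*=np.sign(d[2])
        b=c+d*(.023-c[2])/d[2]
        print(nm,i,st[i],'n',len(Q),'dir',d,'lean',np.degrees(np.arccos(d[2])),'az',np.degrees(np.arctan2(-d[1],-d[0])),'base@23',b,'ztop',np.percentile(Q[:,2],98),'s',np.percentile((Q-c)@d,[1,99]))
    # foot plates
    z=C[...,2];
# plate of B
for f,(x0,y0,x1,y1) in((t,(300,210,345,265)),(s,(270,240,320,285))):
    C=cloud(f)[y0:y1,x0:x1].reshape(-1,3);k=(C[:,2]>.013)&(C[:,2]<.028)
    P=C[k][:,:2].astype(np.float32);print(len(P),cv2.minAreaRect(P),P.mean(0))
E
```

```text
top 1 [321 172  16  28 139] n 129 dir [ 0.4227 -0.0878  0.902 ] lean 25.57603428468633 az 168.26291904768263 base@23 [ 0.5743 -0.1993  0.023 ] ztop 0.13201535619007898 s [-0.0634  0.0503]
top 2 [320 224  19  30 224] n 224 dir [-0.4436 -0.0503  0.8948] lean 26.51766951570463 az 6.468124718387169 base@23 [ 0.5089 -0.1943  0.023 ] ztop 0.17585787597601762 s [-0.0922  0.062 ]
top 3 [338 271  14  20 119] n 108 dir [ 0.4375 -0.0236  0.8989] lean 25.985097126208256 az 176.90891724349783 base@23 [ 0.3225 -0.2443  0.023 ] ztop 0.1320310804676552 s [-0.0633  0.048 ]
side 1 [268 190  31  18 420] n 136 dir [-0.4719 -0.6156  0.6312] lean 50.86435535671809 az 52.526184525659204 base@23 [ 0.6853 -0.0626  0.023 ] ztop 0.10630370978962561 s [-0.0319  0.0898]
side 2 [309 194  20  47 249] n 231 dir [ 0.4122 -0.0757  0.9079] lean 24.780195669840495 az 169.59318985515938 base@23 [ 0.5741 -0.2011  0.023 ] ztop 0.12965358832620388 s [-0.0575  0.0536]
side 3 [285 233  15  31 258] n 252 dir [-0.4025 -0.0234  0.9151] lean 23.779127668484737 az 3.328556711152085 base@23 [ 0.4902 -0.2026  0.023 ] ztop 0.17357588897828652 s [-0.0934  0.0625]
side 4 [280 275  21  55 347] n 327 dir [ 0.4293 -0.0083  0.9031] lean 25.428358024026 az 178.88814339747756 base@23 [ 0.3217 -0.247   0.023 ] ztop 0.13048255856495874 s [-0.0597  0.0532]
257 ((0.4894435703754425, -0.19915245473384857), (0.05976707488298416, 0.05052719637751579), 5.437150955200195) [ 0.4927 -0.194 ]
489 ((0.5200933814048767, -0.19708894193172455), (0.13003864884376526, 0.052095185965299606), 2.988131284713745) [ 0.4977 -0.2008]
```

```bash
python3 - <<'E'
import pickle
from h import *
np.set_printoptions(precision=4,suppress=True)
t=pickle.load(open('top0.pkl','rb'));s=pickle.load(open('side0.pkl','rb'))
def T(a): return np.array(a,float)/4.4444+[150,80]
def S(a): return np.array(a,float)/4.4444+[160,80]
print('cams',ray(t,[0,0])[0],ray(s,[0,0])[0])
print('shelf front bottom top-view',onz(t,[T((130,459)),T((662,446))],0))
print('guard top',onz(t,[T((30,372)),T((742,336))],.283))
print('shelf rear roof edge top',onz(t,[T((66,90)),T((690,75))],.193))
print('side: front left bottom',onz(s,[S((86,473))],0))
print('guard top side left, right',onz(s,[S((25,78)),S((628,210))],.283))
print('roof rear side',onz(s,[S((200,78)),S((724,195))],.193))
print('tray front bottom top',onz(t,[T((183,407)),T((368,395))],0), 'rear top',onz(t,[T((173,273)),T((357,262))],.025))
print('side tray front bottom',onz(s,[S((158,452)),S((332,497))],0),'lip top',onz(s,[S((156,410))],.035))
print('case front bottom',onz(t,[T((434,395)),T((618,385))],0))
E
python3 - <<'E'
import pickle,sys
sys.path.insert(0,'.')
from h import *
t=pickle.load(open('top0.pkl','rb'));s=pickle.load(open('side0.pkl','rb'))
crop(t,180,125,245,178,'pics/c5.png');crop(s,185,150,255,200,'pics/c6.png')
E
```

```text
cams [ 0.4229 -0.0141  1.1447] [-0.1547 -0.4416  0.8227]
shelf front bottom top-view [[ 0.6124  0.2101  0.    ]
 [ 0.6294 -0.1353  0.    ]]
guard top [[ 0.6077  0.206   0.283 ]
 [ 0.6343 -0.1441  0.283 ]]
shelf rear roof edge top [[ 0.7868  0.2178  0.193 ]
 [ 0.8037 -0.128   0.193 ]]
side: front left bottom [[0.6129 0.2087 0.    ]]
guard top side left, right [[ 0.6081  0.2072  0.283 ]
 [ 0.6338 -0.1346  0.283 ]]
roof rear side [[ 0.7842  0.2155  0.193 ]
 [ 0.8051 -0.1259  0.193 ]]
tray front bottom top [[0.6476 0.1772 0.    ]
 [0.6585 0.0568 0.    ]] rear top [[0.7303 0.1834 0.025 ]
 [0.7405 0.0651 0.025 ]]
side tray front bottom [[0.6513 0.1797 0.    ]
 [0.6641 0.0593 0.    ]] lip top [[0.6512 0.1773 0.035 ]]
case front bottom [[ 0.6596  0.0137  0.    ]
 [ 0.6691 -0.1062  0.    ]]
pics/c5.png scale 11.320754716981131
pics/c6.png scale 11.428571428571429
```

View pics/c5.png

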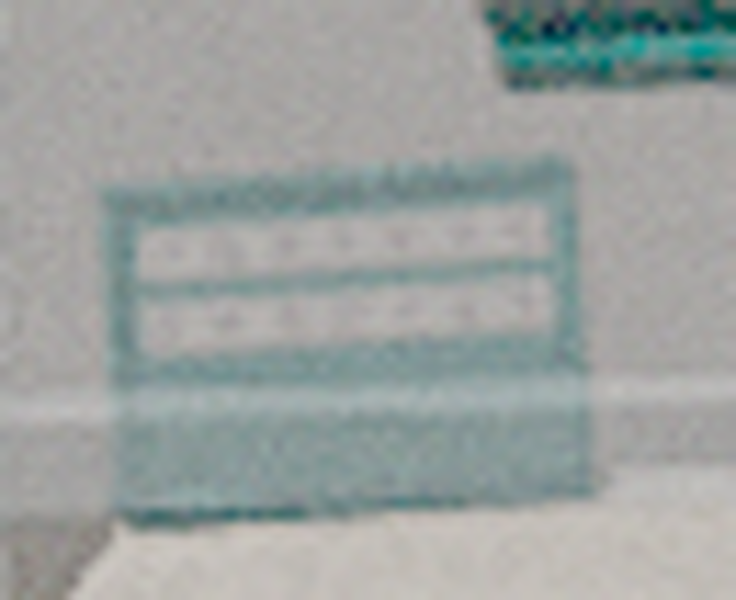

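View pics/c6.png

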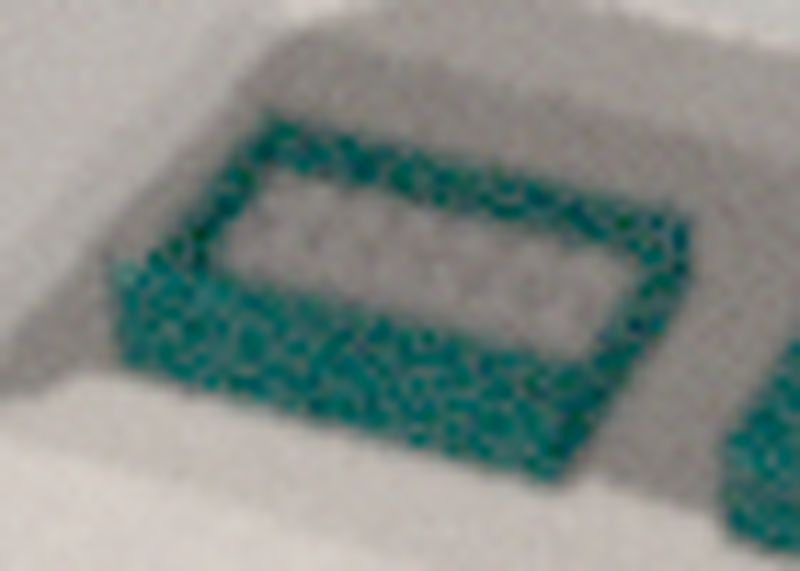

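```bash
cat >> h.py <<'E'
from scipy.spatial.transform import Rotation as Ro
def tool(st):
    return Ro.from_euler('xyz',st['tcp_rot'],degrees=True).as_matrix()
def delta(st,pos,ydir_deg):
    """shift in tool axes to reach TCP pos (after turn applied?) : prints shift in CURRENT axes and turn so tool y lies at ydir_deg"""
    R=tool(st); y=R[:,1]; a=np.degrees(np.arctan2(y[1],y[0]))
    turns=[]
    for k in(0,180):
        d=(ydir_deg+k-a+180)%360-180
        turns.append(np.radians(-d))  # tool x down => turn about x is minus world yaw
    return R.T@(np.array(pos)-st['tcp_pos']),turns,a
E
python3 - <<'E'
from h import *
from cell import bot
np.set_printoptions(precision=4,suppress=True)
st=bot.state();print(tool(st))
th=np.radians(5);c,s=np.cos(th),np.sin(th)
g=np.array([.4895-c*.062,-.199-s*.062,.162-.019]);print(g)
print(delta(st,g,95),st['joints'])
E
```

```text
[[-0.0005  0.2394  0.9709]
 [-0.0015  0.9709 -0.2394]
 [-1.     -0.0016 -0.0002]]
[ 0.4277 -0.2044  0.143 ]
(array([ 0.0627, -0.6705,  0.4643]), [np.float64(-0.32899325029254856), np.float64(2.8125994032972446)], np.float64(76.15007526994584)) [69.2153 15.8443 86.2837 -0.0017 77.9618 -6.9344]
```

>>> {"api": "carry_out", "payload": {
  "targets": [
    [-0.02,0,0,-0.165,-1],
    [-0.02,0,0,-0.164,-1],
    [0,-0.0436,0.0124,0,-1],
    [0,-0.0436,0.0124,0,-1],
    [0,-0.0436,0.0124,0,-1],
    [0,-0.0436,0.0124,0,-1],
    [0,-0.0436,0.0124,0,-1],
    [0,-0.0436,0.0124,0,-1],
    [0,-0.0436,0.0124,0,-1],
    [0,-0.0436,0.0124,0,-1],
    [0,-0.0436,0.0124,0,-1],
    [0,-0.0436,0.0124,0,-1],
    [0,-0.0436,0.0124,0,-1],
    [0,-0.0436,0.0124,0,-1],
    [0,-0.0436,0.0124,0,-1],
    [0,-0.0436,0.0124,0,-1],
    [0,-0.0436,0.0124,0,-1],
    [0,-0.0436,0.0124,0,-1]
  ]
}}

```text
time_s: 2.35
tcp_pos: [0.3962, -0.1208, 0.2452]
tcp_rot: [100.9, 90.0, 105.9]
contact_force: [0.8, 0.1, 0.9]
gripper_width: 0.0937
```

```bash
python3 - <<'E'
from h import *
from cell import bot
import pickle
np.set_printoptions(precision=4,suppress=True)
t=grab('top');s=grab('side');pickle.dump((t,s),open('p1.pkl','wb'))
crop(t,230,140,390,260,'pics/t1.png');crop(s,240,80,400,320-120,'pics/s1.png');crop(s,220,130,400,320,'pics/s1.png')
st=bot.state();print(st['time_s'],st['tcp_pos'],tool(st)[:,1],st['joints'],st['contact_force'])
print(delta(st,[.4277,-.2044,.143],95))
E
```

```text
pics/t1.png scale 5.0
pics/s1.png scale 5.0
pics/s1.png scale 3.1578947368421053
2.45 [ 0.3975 -0.1231  0.2449] [-0.0829  0.9966 -0.0015] [ -26.7307    0.5003   99.3118   -0.0825   80.1539 -121.4725] [-0.2545  0.6558 -0.1819]
(array([ 0.102 , -0.0834,  0.0234]), [np.float64(-0.004261532018895126), np.float64(3.137331121570898)], np.float64(94.75583220105743))
```

View pics/t1.png

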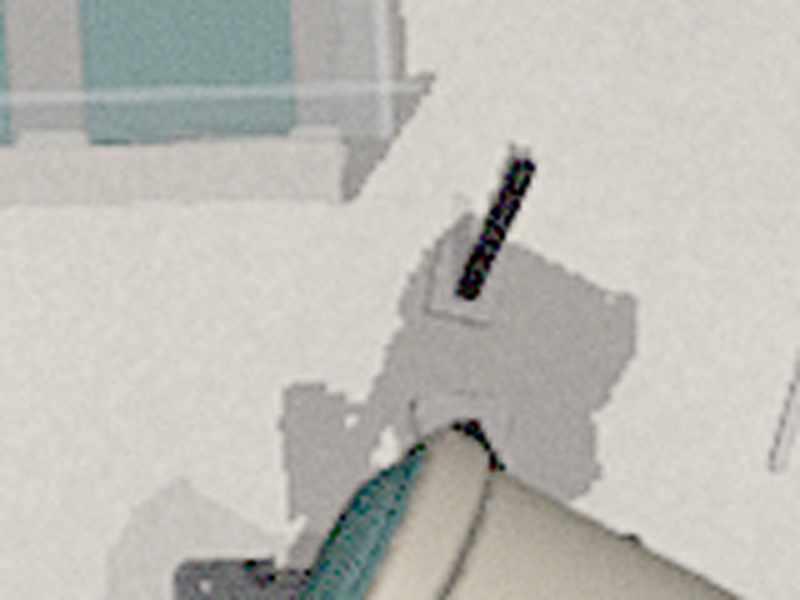

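View pics/s1.png

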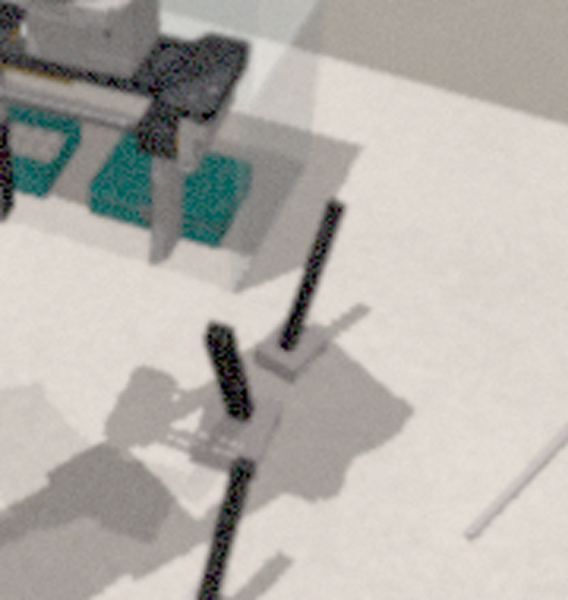

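>>> {"api": "carry_out", "payload": {
  "targets": [
    [0,-0.028,0.0078,0,-1],
    [0,-0.028,0.0078,0,-1],
    [0,-0.0274,0.0078,0,-1],
    [0.025,0,0,0,-1],
    [0.03,0,0,0,-1],
    [0,0,0,0,-1]
  ]
}}

```text
time_s: 3.2
tcp_pos: [0.4252, -0.1993, 0.1885]
tcp_rot: [138.4, 89.7, 143.4]
contact_force: [0.6, -0.2, 0.5]
gripper_width: 0.0941
```

```bash
python3 - <<'E'
from h import *
from cell import bot
import pickle
np.set_printoptions(precision=4,suppress=True)
s=grab('side');pickle.dump(s,open('p2.pkl','wb'))
crop(s,230,150,350,290,'pics/s2.png')
st=bot.state();print(st['time_s'],st['tcp_pos'],tool(st)[:,1],st['contact_force'])
print(delta(st,[.4277,-.2044,.143],95))
# predicted points
p=proj(s,[st['tcp_pos'],[.4277,-.2044,.162]]);print((p-[230,150])*4.2857)
E
```

```text
pics/s2.png scale 4.285714285714286
3.25 [ 0.4263 -0.2     0.19  ] [-0.0872  0.9962  0.0016] [ 0.8777 -0.8841  0.8467]
(array([ 0.047 , -0.0045,  0.0011]), [np.float64(4.277149090189585e-05), np.float64(-3.141549882098891)], np.float64(95.00245062591218))
[[243.5462 337.4209]
 [251.0612 381.5616]]
```

View pics/s2.png

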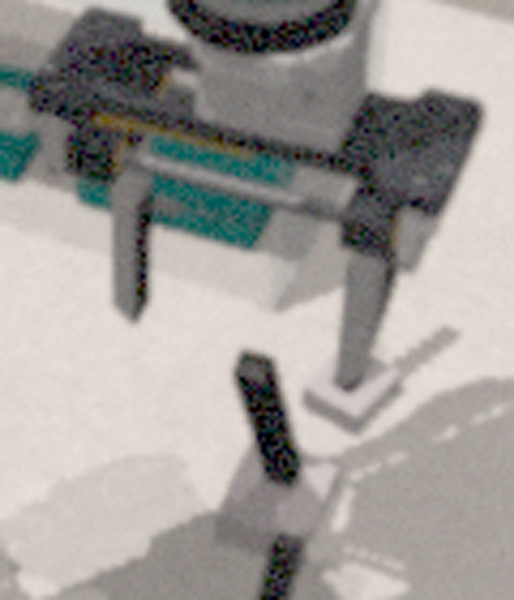

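>>> {"api": "carry_out", "payload": {
  "targets": [
    [0.024,-0.004,0.001,0,-1],
    [0.023,0,0,0,-1],
    [0,0,0,0,-1]
  ]
}}

```text
time_s: 3.62
tcp_pos: [0.4278, -0.204, 0.1435]
tcp_rot: [134.9, 89.9, 139.9]
contact_force: [-0.6, -0.5, 0.4]
gripper_width: 0.0939
```

```bash
python3 - <<'E'
from h import *
from cell import bot
import pickle
np.set_printoptions(precision=4,suppress=True)
s=grab('side');pickle.dump(s,open('p3.pkl','wb'))
crop(s,230,150,350,290,'pics/s3.png')
st=bot.state();print(st['time_s'],st['tcp_pos'],tool(st)[:,1],st['contact_force'])
print(delta(st,[.4277,-.2044,.143],95))
E
```

```text
pics/s3.png scale 4.285714285714286
3.675 [ 0.4285 -0.2045  0.1444] [-0.0873  0.9962 -0.0004] [ 0.9481 -0.11    0.7492]
(array([ 0.0014,  0.0002, -0.0008]), [np.float64(0.00014648730499753303), np.float64(-3.1414461662847954)], np.float64(95.00839310432862))
```

View pics/s3.png

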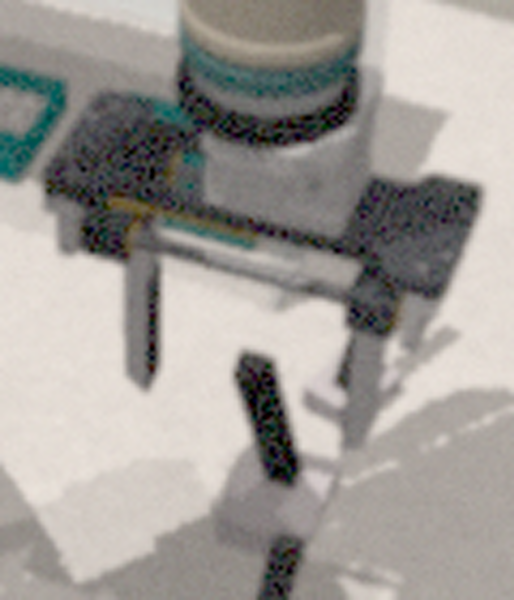

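>>> {"api": "carry_out", "payload": {
  "targets": [
    [0,0,0,0,0.3],
    [0,0,0,0,0.5],
    [0,0,0,0,0.8],
    [0,0,0,0,1],
    [0,0,0,0,1],
    [0,0,0,0,1],
    [0,0,0,0,1],
    [0,0,0,0,1]
  ],
  "squeeze": 60
}}

```text
time_s: 4.68
tcp_pos: [0.428, -0.2043, 0.1434]
tcp_rot: [83.7, 90.0, 88.7]
contact_force: [-0.6, -0.9, -1.9]
gripper_width: 0.0179
```

>>> {"api": "carry_out", "payload": {
  "targets": [
    [-0.005,0,0,0,1],
    [-0.02,0,0,0,1],
    [-0.03,0,0,0,1],
    [0,0,0,0,1]
  ]
}}

```text
time_s: 5.18
tcp_pos: [0.4293, -0.2052, 0.2002]
tcp_rot: [-38.6, 89.7, -33.6]
contact_force: [-0.0, -0.5, -2.3]
gripper_width: 0.0173
```

```bash
python3 - <<'E'
from h import *
from cell import bot
import pickle
np.set_printoptions(precision=4,suppress=True)
s=grab('side');t=grab('top');pickle.dump((t,s),open('p4.pkl','wb'))
crop(s,230,150,350,290,'pics/s4.png')
crop(t,290,170,370,270,'pics/t4.png')
st=bot.state();print(st['time_s'],st['tcp_pos'],tool(st)[:,1],st['contact_force'],st['gripper_width'])
E
```

```text
pics/s4.png scale 4.285714285714286
pics/t4.png scale 6.0
5.275 [ 0.4275 -0.204   0.1977] [-0.0871  0.9962  0.0007] [-0.0982  0.2266 -1.9829] 0.01777571026085414
```

View pics/s4.png

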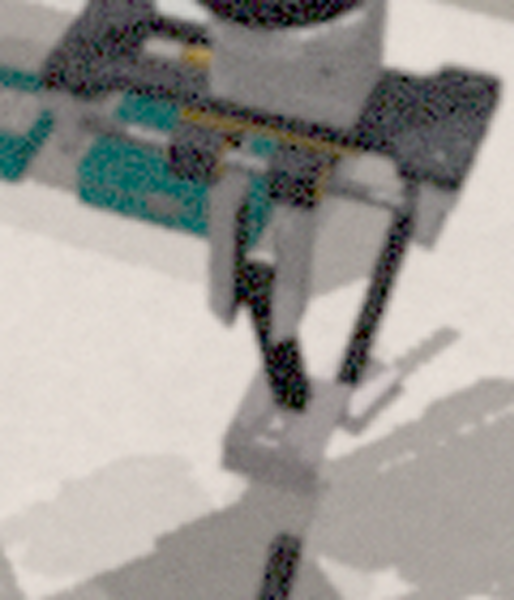

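View pics/t4.png

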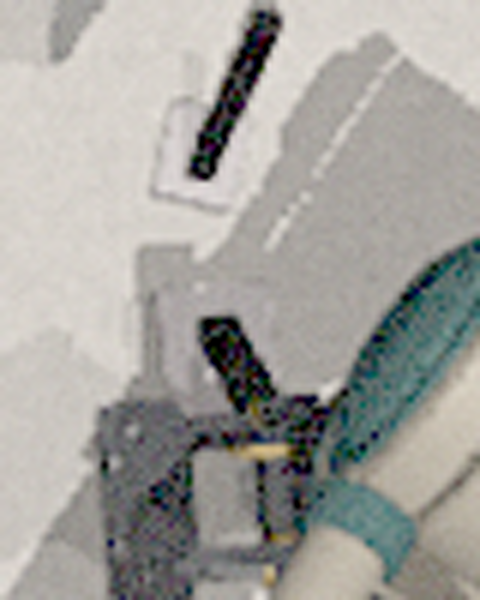

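```bash
cat >> h.py <<'E'
def plate(f,st,lift,off=.062,yaw=5,hw=.045):
    R=tool(st);z=R[:,2].copy();z[2]=0;z/=np.linalg.norm(z)
    c=st['tcp_pos']+z*off; c[2]=.0205+lift
    C=cloud(f).reshape(-1,3); im=f['image'].reshape(-1,3).max(1)
    q=C-c; xl=q@z; y=np.array([-z[1],z[0],0]); yl=q@y
    k=(abs(xl)<hw)&(abs(yl)<.04)&(abs(q[:,2])<.02)&(im>30)
    P=np.c_[xl,yl,C[:,2]][k]
    # plane fit robust
    A=np.c_[P[:,0],P[:,1],np.ones(len(P))];w=np.ones(len(P),bool)
    for _ in range(6):
        co=np.linalg.lstsq(A[w],P[w,2],rcond=None)[0];r=P[:,2]-A@co;w=abs(r)<.005
    return P[w],co,cv2.minAreaRect(P[w][:,:2].astype(np.float32))
E
python3 - <<'E'
from h import *
from cell import bot
import pickle
np.set_printoptions(precision=4,suppress=True)
t,s=pickle.load(open('p4.pkl','rb'));st=bot.state()
for f in(t,s):
    P,co,r=plate(f,st,.055)
    print(len(P),'pitch slope deg',np.degrees(co[:2]),'z at centre',co[2],r,np.percentile(P[:,0],[1,99]),np.percentile(P[:,1],[1,99]))
E
```

```text
261 pitch slope deg [-0.1261  0.4678] z at centre 0.07823762282003573 ((0.0014206040650606155, -0.000333540141582489), (0.05043695122003555, 0.05604788288474083), 87.17124938964844) [-0.0263  0.0295] [-0.025   0.0243]
419 pitch slope deg [ 1.2851 -0.0644] z at centre 0.07953628049456068 ((-0.0007319413125514984, -0.0008804760873317719), (0.06340005993843079, 0.05073801055550575), 0.16364076733589172) [-0.0314  0.0279] [-0.0259  0.0239]
```

>>> {"api": "carry_out", "payload": {
  "targets": [
    [0,0,0,0.026,1],
    [0,0.0256,0.0089,0,1],
    [0,0.0256,0.0089,0,1],
    [0,0.0256,0.0089,0,1],
    [0,0.0256,0.0089,0,1],
    [0,0.0256,0.0089,0,1],
    [0,0.0256,0.0089,0,1],
    [0,0.0256,0.0089,0,1],
    [0,0.0256,0.0089,0,1],
    [0,0.0256,0.0089,0,1],
    [0,0.0256,0.0089,0,1],
    [0,0.0256,0.0089,0,1],
    [0,0.0256,0.0089,0,1],
    [0,0,0,0,1],
    [0,0,0,0,1]
  ]
}}

```text
time_s: 7.15
tcp_pos: [0.5151, 0.1083, 0.1975]
tcp_rot: [-162.0, 89.9, -158.5]
contact_force: [-0.6, -0.2, -2.8]
gripper_width: 0.0175
```

```bash
python3 - <<'E'
from h import *
from cell import bot
import pickle
np.set_printoptions(precision=4,suppress=True)
s=grab('side');t=grab('top');pickle.dump((t,s),open('p5.pkl','wb'))
crop(s,150,80,330,215,'pics/s5.png')
crop(t,150,80,330,215,'pics/t5.png')
st=bot.state();print(st['time_s'],st['tcp_pos'],tool(st)[:,1],st['contact_force'],st['gripper_width'])
for f in(t,s):
    P,co,r=plate(f,st,.055)
    print(len(P),'slope deg',np.degrees(co[:2]),'z at centre',co[2],r)
E
```

```text
pics/s5.png scale 4.444444444444445
pics/t5.png scale 4.444444444444445
7.25 [0.5153 0.108  0.198 ] [-0.0602  0.9982 -0.0004] [ 0.8025  0.162  -2.4583] 0.017571161104183212
13 slope deg [-10.0646  63.6752] z at centre 0.10373263727888163 ((0.016752321273088455, -0.023488780483603477), (0.0027885204181075096, 0.02285826951265335), 89.67112731933594)
261 slope deg [ 0.2957 -0.1284] z at centre 0.07654787654858461 ((-0.0037301015108823776, 0.0010942798107862473), (0.05132834613323212, 0.06330452859401703), 89.67942810058594)
```

View pics/s5.png

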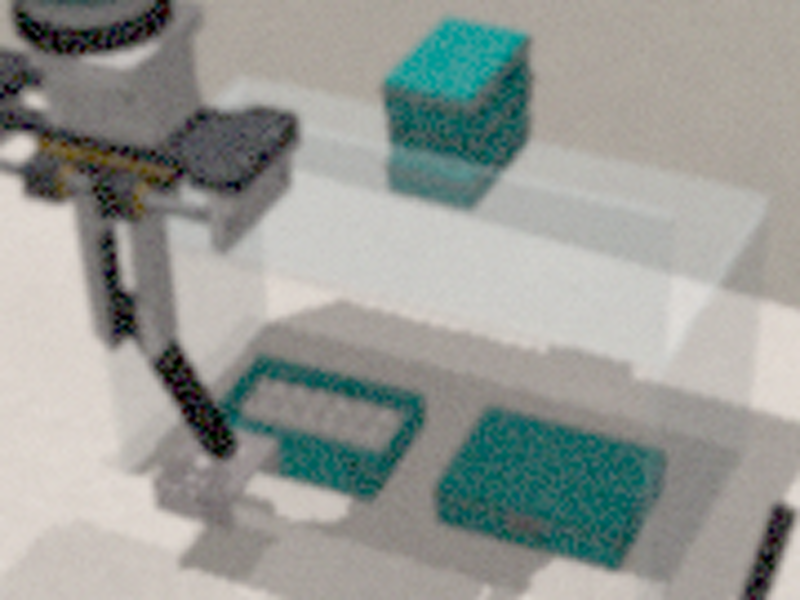

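View pics/t5.png

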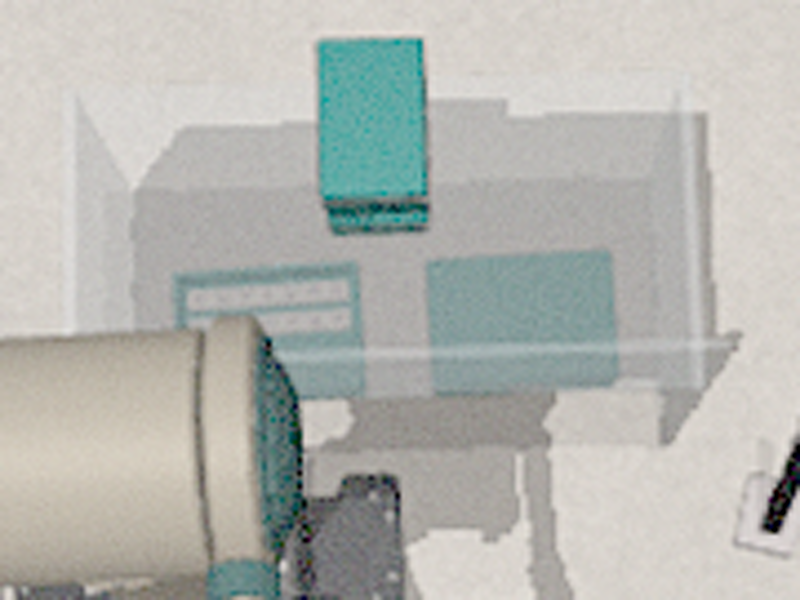

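>>> {"api": "carry_out", "payload": {
  "targets": [
    [0,0.001,0.02,0,1],
    [0,0,0.02,0,1],
    [0,0,0.0195,0,1],
    [0,0,0,0,1],
    [0,0,0,0,1]
  ]
}}

```text
time_s: 7.88
tcp_pos: [0.574, 0.1129, 0.1982]
tcp_rot: [-179.8, 89.9, -176.3]
contact_force: [-0.4, -0.2, -1.6]
gripper_width: 0.0178
```

```bash
python3 - <<'E'
from h import *
from cell import bot
import pickle
np.set_printoptions(precision=4,suppress=True)
s=grab('side');t=grab('top');pickle.dump((t,s),open('p6.pkl','wb'))
crop(s,170,80,290,180,'pics/s6.png')
st=bot.state();print(st['time_s'],st['tcp_pos'],tool(st)[:,1],st['contact_force'],st['gripper_width'])
for f in(s,):
    P,co,r=plate(f,st,.055)
    print(len(P),'slope deg',np.degrees(co[:2]),'z at centre',co[2],r)
R=tool(st);z=R[:,2];y=R[:,1];
for o in (87,92,32,37):
  for yy in(-25,25):
    p=st['tcp_pos']+z*o*.001+y*yy*.001;p[2]=st['tcp_pos'][2]-.1425
    p2=p.copy();p2[2]+=.023
    print(o,yy,p,(proj(s,[p,p2])-[170,80])*6)
E
```

```text
pics/s6.png scale 6.0
7.975 [0.5741 0.1132 0.1985] [-0.0609  0.9981  0.    ] [ 0.3211 -0.3469 -1.968 ] 0.017388018700866453
229 slope deg [0.8771 0.0999] z at centre 0.07760688659567863 ((-0.004118539392948151, 0.0015103910118341446), (0.0641002506017685, 0.0523717887699604), 2.2470216751098633)
87 -25 [0.6624 0.0935 0.056 ] [[315.8018 555.6285]
 [313.101  514.9271]]
87 25 [0.6594 0.1434 0.056 ] [[218.3825 528.2604]
 [214.5649 487.805 ]]
92 -25 [0.6674 0.0938 0.056 ] [[320.9054 549.3284]
 [318.2747 508.6649]]
92 25 [0.6644 0.1437 0.056 ] [[223.6778 522.1193]
 [219.9349 481.7027]]
32 -25 [0.6076 0.0902 0.056 ] [[257.7744 627.2956]
 [254.2485 586.2019]]
32 25 [0.6045 0.1401 0.056 ] [[158.2215 598.0811]
 [153.5264 557.2239]]
37 -25 [0.6125 0.0905 0.056 ] [[263.1964 620.5962]
 [259.7498 579.5362]]
37 25 [0.6095 0.1404 0.056 ] [[163.8394 591.5572]
 [159.2284 550.7346]]
```

View pics/s6.png

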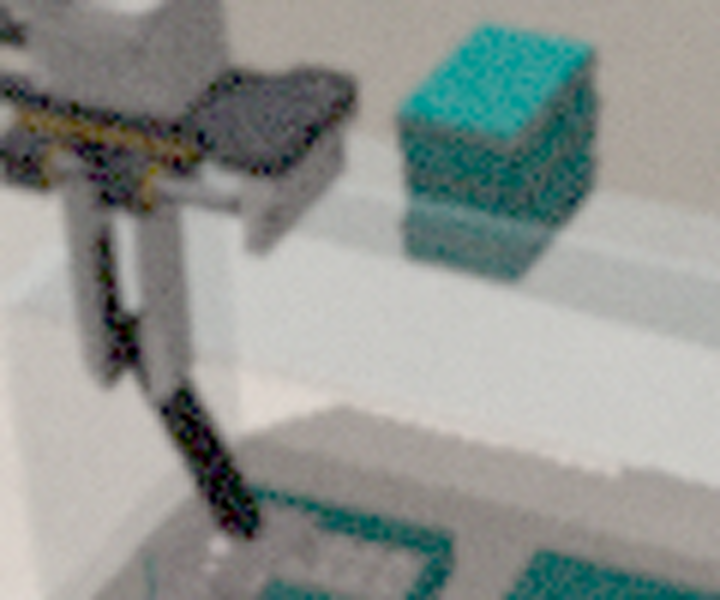

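```bash
python3 - <<'E'
from h import *
import pickle
t,s=pickle.load(open('p6.pkl','rb'))
crop(s,180,150,260,210,'pics/s6b.png')
from cell import bot
st=bot.state();R=tool(st);z=R[:,2];y=R[:,1]
np.set_printoptions(precision=1,suppress=True)
for o,h in((87,0),(92,0),(92,23),(32,23),(32,0)):
    Q=[st['tcp_pos']+z*o*.001+y*yy*.001+[0,0,h*.001-.1425] for yy in(-25,25)]
    print(o,h,((proj(s,Q)-[180,150])*10).round(0).tolist())
# lip lines: assumed lip
th=np.radians(5.3);ex=np.array([np.cos(th),np.sin(th),0]);ey=np.array([-ex[1],ex[0],0]);m=np.array([.6535,.1175,0])
for dx,dz in((0,35),(4,35),(0,0)):
    print('lip',dx,dz,((proj(s,[m+ex*dx*.001+ey*k*.06+[0,0,dz*.001] for k in(-1,1)])-[180,150])*10).round(0).tolist())
E
```

```text
pics/s6b.png scale 10.0
87 0 [[426.0, 226.0], [264.0, 181.0]]
92 0 [[435.0, 216.0], [273.0, 170.0]]
92 23 [[430.0, 148.0], [267.0, 103.0]]
32 23 [[324.0, 277.0], [156.0, 229.0]]
32 0 [[330.0, 346.0], [164.0, 297.0]]
lip 0 35 [[538.0, 332.0], [145.0, 229.0]]
lip 4 35 [[544.0, 323.0], [152.0, 221.0]]
lip 0 0 [[543.0, 431.0], [156.0, 326.0]]
```

View pics/s6b.png

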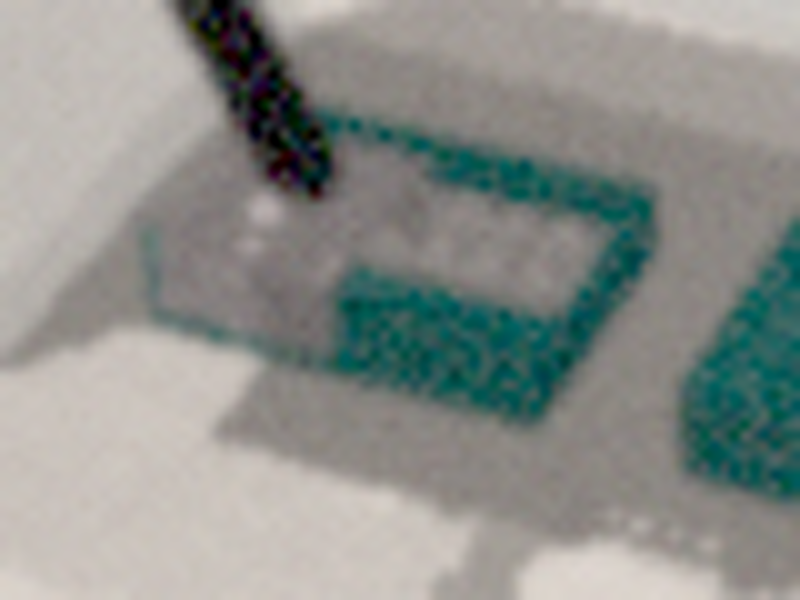

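>>> {"api": "carry_out", "payload": {
  "targets": [
    [0,0,0.002,0,1],
    [0.004,0,0,0,1],
    [0.004,0,0,0,1],
    [0.004,0,0,0,1],
    [0.004,0,0,0,1],
    [0,0,0,0,1],
    [0,0,0,0,1]
  ]
}}

```text
time_s: 8.85
tcp_pos: [0.5772, 0.1136, 0.1825]
tcp_rot: [25.6, 90.0, 29.1]
contact_force: [0.6, 0.6, -2.1]
gripper_width: 0.0178
```

>>> {"api": "carry_out", "payload": {
  "targets": [
    [0.003,0,0,0,1],
    [0.003,0,0,0,1],
    [0.002,0,0,0,1],
    [0,0,0,0,1],
    [0,0,0,0,1]
  ]
}}

```text
time_s: 9.48
tcp_pos: [0.5772, 0.1136, 0.1745]
tcp_rot: [22.9, 90.0, 26.4]
contact_force: [-0.2, 0.2, -2.9]
gripper_width: 0.0177
```

```bash
python3 - <<'E'
from h import *
from cell import bot
import pickle
np.set_printoptions(precision=4,suppress=True)
s=grab('side');t=grab('top');pickle.dump((t,s),open('p7.pkl','wb'))
crop(s,180,150,260,210,'pics/s7.png')
for _ in range(3): st=bot.state();print(st['time_s'],st['tcp_pos'],tool(st)[:,1],st['contact_force'],st['moment'],st['gripper_width'])
E
```

```text
pics/s7.png scale 10.0
9.575 [0.5773 0.1136 0.1746] [-0.0611  0.9981  0.0001] [-0.0953 -0.042  -3.3362] [-0.0195  0.174   0.0209] 0.017264833433630708
9.575 [0.5773 0.1136 0.1746] [-0.0611  0.9981  0.0001] [-0.0953 -0.042  -3.3362] [-0.0195  0.174   0.0209] 0.017264833433630708
9.575 [0.5773 0.1136 0.1746] [-0.0611  0.9981  0.0001] [-0.0953 -0.042  -3.3362] [-0.0195  0.174   0.0209] 0.017264833433630708
```

View pics/s7.png

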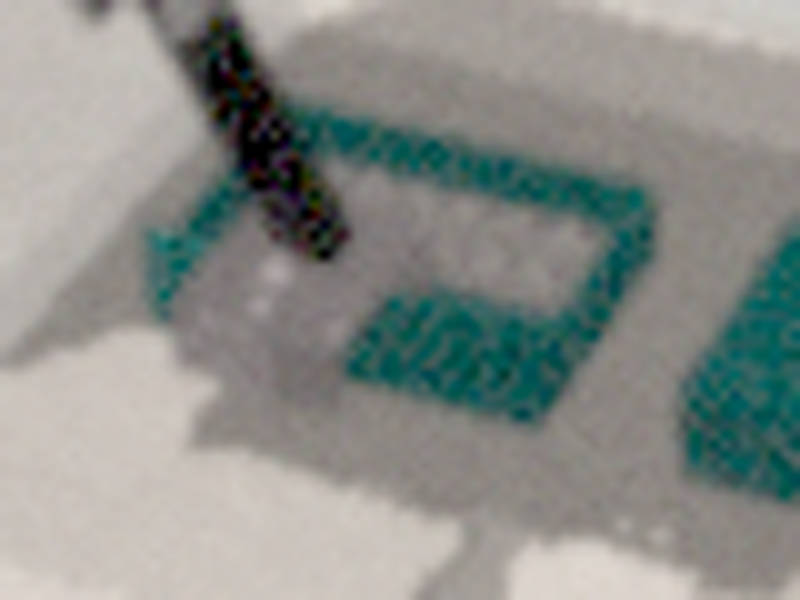

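>>> {"api": "carry_out", "payload": {
  "targets": [
    [0.003,0,0,0,1],
    [0.003,0,0,0,1],
    [0,0,0,0,1],
    [0,0,0,0,1]
  ]
}}

```text
time_s: 10.07
tcp_pos: [0.5772, 0.1136, 0.1684]
tcp_rot: [78.2, 90.0, 81.7]
contact_force: [0.2, -0.3, -2.0]
gripper_width: 0.0175
```

>>> {"api": "carry_out", "payload": {
  "targets": [
    [0.002,0,0,0,1],
    [0.002,0,0,0,1],
    [0,0,0,0,1],
    [0,0,-0.003,0,1],
    [0,0,-0.003,0,1],
    [0,0,-0.003,0,1],
    [0,0,-0.003,0,1],
    [0,0,-0.003,0,1],
    [0,0,0,0,1]
  ]
}}

```text
time_s: 11.2
tcp_pos: [0.5619, 0.1127, 0.1647]
tcp_rot: [-21.7, 90.0, -18.2]
contact_force: [1.1, -0.3, -2.2]
gripper_width: 0.0176
```

```bash
python3 - <<'E'
from h import *
from cell import bot
import pickle
np.set_printoptions(precision=4,suppress=True)
s=grab('side');t=grab('top');pickle.dump((t,s),open('p8.pkl','wb'))
crop(s,170,145,250,205,'pics/s8.png')
for _ in range(1): st=bot.state();print(st['time_s'],st['tcp_pos'],tool(st)[:,1],st['contact_force'],st['moment'],st['gripper_width'])
E
```

```text
pics/s8.png scale 10.0
11.3 [0.562  0.1126 0.1645] [-0.0612  0.9981  0.    ] [ 0.5168  0.0707 -2.2164] [ 0.0446  0.0513 -0.0151] 0.017364263705417153
```

View pics/s8.png

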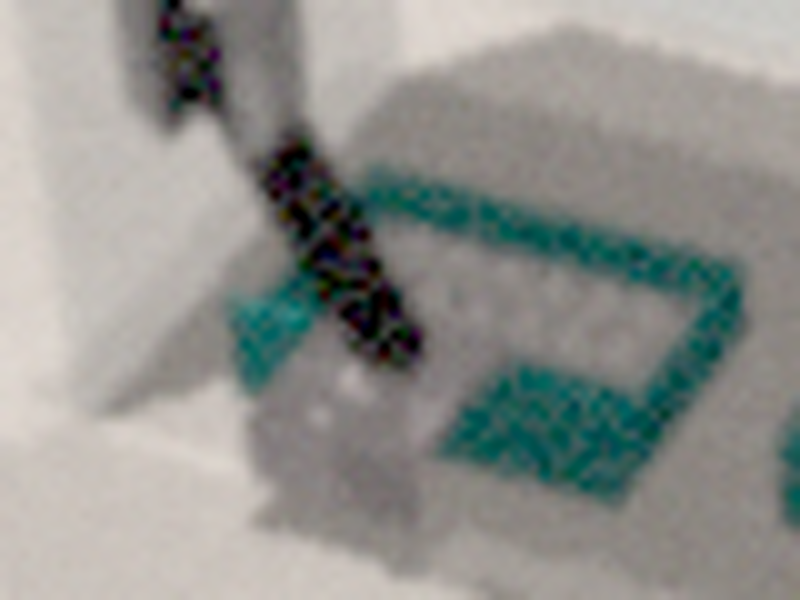

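>>> {"api": "carry_out", "payload": {
  "targets": [
    [0,0,-0.003,0,1],
    [0,0,-0.005,0,1],
    [0,0,-0.005,0,1],
    [0,0,-0.005,0,1],
    [0,0,-0.005,0,1],
    [0,0,-0.005,0,1],
    [0,0,-0.005,0,1],
    [0,0,-0.005,0,1],
    [0,0,-0.005,0,1],
    [0,0,-0.005,0,1],
    [0,0,-0.003,0,1]
  ]
}}

```text
time_s: 12.68
tcp_pos: [0.511, 0.1095, 0.1645]
tcp_rot: [43.6, 90.0, 47.2]
contact_force: [0.9, -0.8, -3.1]
gripper_width: 0.0176
```

```bash
python3 - <<'E'
from h import *
from cell import bot
import pickle
np.set_printoptions(precision=4,suppress=True)
s=grab('side');t=grab('top');pickle.dump((t,s),open('p9.pkl','wb'))
crop(s,150,140,260,222,'pics/s9.png')
crop(t,130,130,250,220,'pics/t9.png')
for _ in range(1): st=bot.state();print(st['time_s'],st['tcp_pos'],tool(st)[:,1],st['contact_force'],st['moment'],st['gripper_width'])
print(onz(t,[209*.64,332*.64],.06))
E
```

```text
pics/s9.png scale 7.2727272727272725
pics/t9.png scale 6.666666666666667
12.775 [0.5107 0.1096 0.1645] [-0.0612  0.9981  0.    ] [ 1.4611  0.0081 -1.5609] [ 0.0561 -0.0462  0.0095] 0.017579282454029316
[[0.5192 0.3176 0.06  ]]
```

View pics/s9.png

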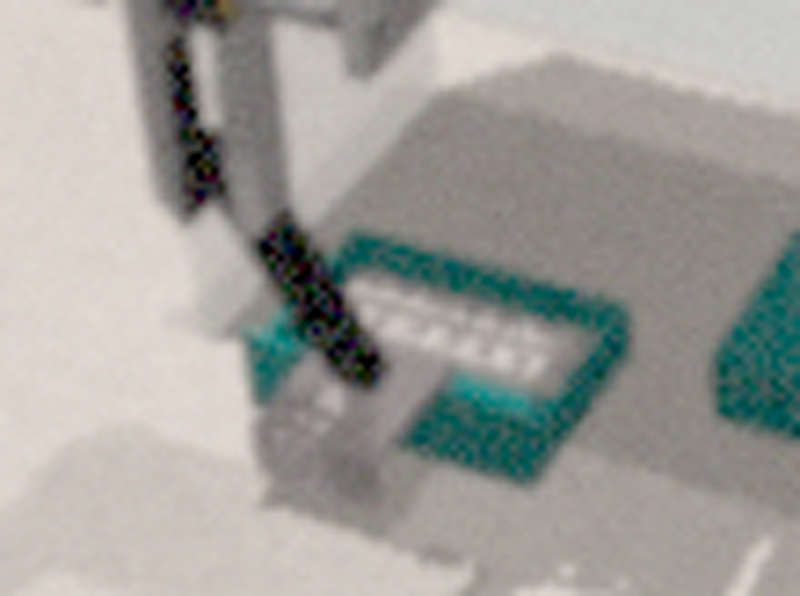

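View pics/t9.png

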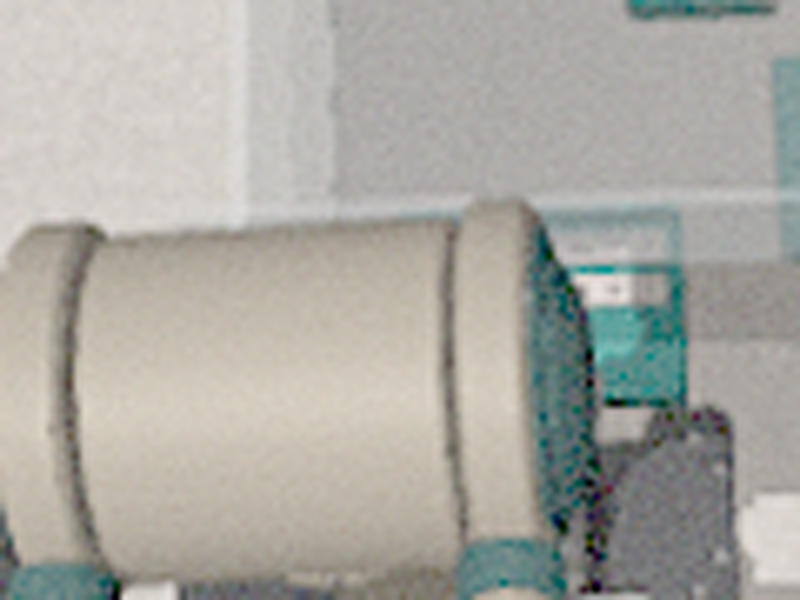

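>>> {"api": "carry_out", "payload": {
  "targets": [
    [0,0,-0.003,0,1],
    [0,0,-0.005,0,1],
    [0,0,-0.005,0,1],
    [0,0,-0.005,0,1],
    [0,0,-0.005,0,1],
    [0,0,-0.005,0,1],
    [0,0,-0.005,0,1],
    [0,0,-0.005,0,1],
    [0,0,-0.005,0,1],
    [0,0,-0.005,0,1],
    [0,0,-0.005,0,1],
    [0,0,-0.005,0,1],
    [0,0,-0.005,0,1],
    [0,0,-0.005,0,1],
    [0,0,-0.005,0,1],
    [0,0,-0.005,0,1],
    [0,0,-0.005,0,1],
    [0,0,-0.005,0,1],
    [0,0,-0.002,0,1],
    [0,0,0,0,1]
  ]
}}

```text
time_s: 15.28
tcp_pos: [0.4211, 0.1041, 0.1645]
tcp_rot: [164.8, 90.0, 168.3]
contact_force: [-0.1, 0.5, -2.9]
gripper_width: 0.0178
```

```bash
python3 - <<'E'
from h import *
from cell import bot
import pickle
np.set_printoptions(precision=4,suppress=True)
s=grab('side');t=grab('top');pickle.dump((t,s),open('p10.pkl','wb'))
crop(s,120,120,280,240,'pics/s10.png')
crop(t,130,110,270,215,'pics/t10.png')
for _ in range(1): st=bot.state();print(st['time_s'],st['tcp_pos'],tool(st)[:,1],st['contact_force'],st['moment'],st['gripper_width'])
E
```

```text
pics/s10.png scale 5.0
pics/t10.png scale 5.714285714285714
15.375 [0.4212 0.1041 0.1644] [-0.0612  0.9981  0.0001] [ 0.2704 -0.1049 -2.3944] [ 0.0257  0.03   -0.0031] 0.017651376786429473
```

View pics/s10.png

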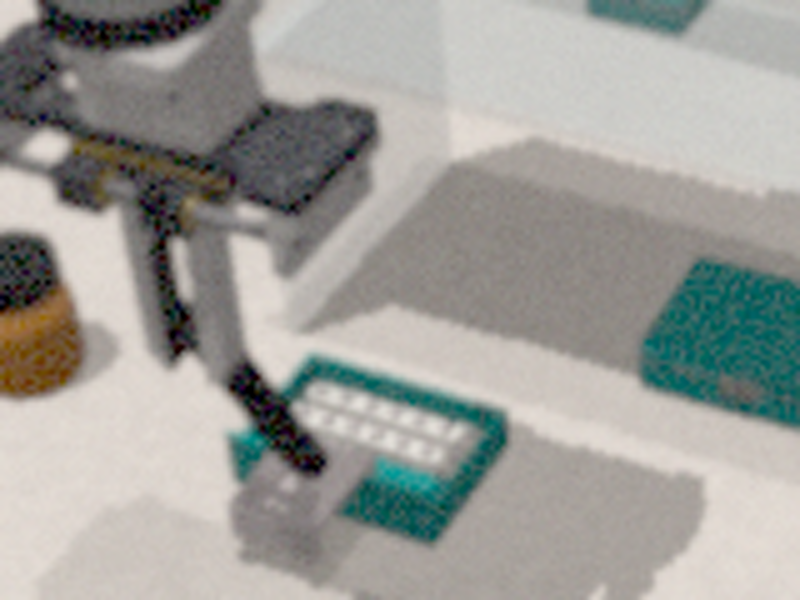

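View pics/t10.png

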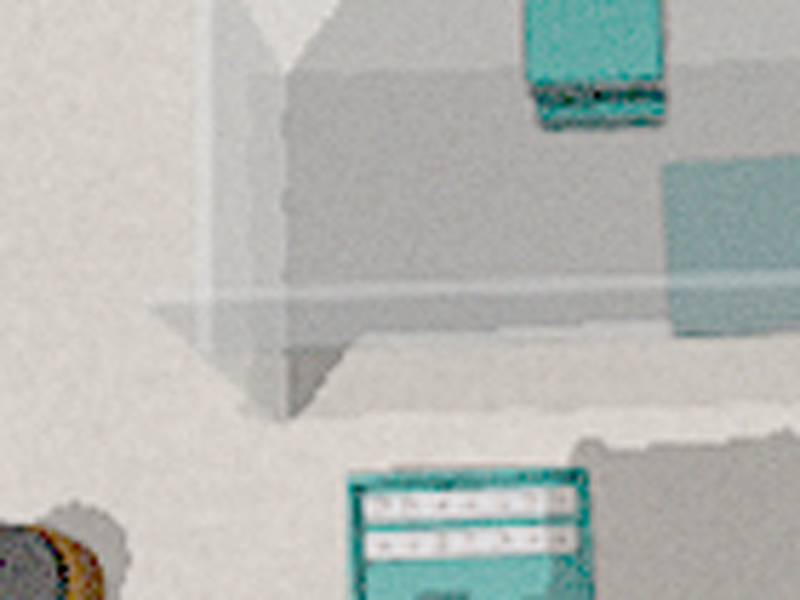

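>>> {"api": "carry_out", "payload": {
  "targets": [
    [0,0,0.003,0,1],
    [0,0,0.002,0,1],
    [-0.003,0,0,0,1],
    [-0.007,0,0,0,1],
    [-0.01,0,0,0,1],
    [-0.012,0,0,0,1],
    [0,0,0,0,1],
    [0,-0.0184,-0.0074,0,1],
    [0,-0.0184,-0.0074,0,1],
    [0,-0.0184,-0.0074,0,1],
    [0,-0.0184,-0.0074,0,1],
    [0,-0.0184,-0.0074,0,1],
    [0,-0.0184,-0.0074,0,1],
    [0,-0.0184,-0.0074,0,1],
    [0,-0.0184,-0.0074,0,1],
    [0,-0.0184,-0.0074,0,1],
    [0,-0.0184,-0.0074,0,1],
    [0,0,0,0,1],
    [0,0,0,0,1]
  ]
}}

```text
time_s: 17.75
tcp_pos: [0.3639, -0.0833, 0.1964]
tcp_rot: [75.2, 90.0, 78.7]
contact_force: [0.4, 0.7, -2.2]
gripper_width: 0.0176
```

```bash
python3 - <<'E'
from h import *
from cell import bot
import pickle
np.set_printoptions(precision=4,suppress=True)
s=grab('side');t=grab('top');pickle.dump((t,s),open('p11.pkl','wb'))
crop(s,110,120,310,270,'pics/s11.png')
crop(t,130,110,330,260,'pics/t11.png')
for _ in range(1): st=bot.state();print(st['time_s'],st['tcp_pos'],tool(st)[:,1],st['contact_force'],st['moment'],st['gripper_width'])
for f in(t,s):
    P,co,r=plate(f,st,st['tcp_pos'][2]-.1425)
    print(len(P),'slope deg',np.degrees(co[:2]),'z at centre-lift',co[2]-st['tcp_pos'][2]+.1425,r)
E
```

```text
pics/s11.png scale 4.0
pics/t11.png scale 4.0
17.85 [ 0.3639 -0.0831  0.1964] [-0.0619  0.9981  0.0005] [-0.0274  0.2101 -2.7539] [ 0.0612  0.1162 -0.0449] 0.017408059807712328
215 slope deg [ 0.1119 -1.0464] z at centre-lift 0.02225445870491652 ((0.004594285041093826, -0.00014422275125980377), (0.048983361572027206, 0.04982398822903633), 0.7709653377532959)
399 slope deg [0.6573 0.5707] z at centre-lift 0.02171213490062389 ((-0.0030694548040628433, 0.0007384829223155975), (0.061564620584249496, 0.050937194377183914), 1.053255319595337)
```

View pics/s11.png

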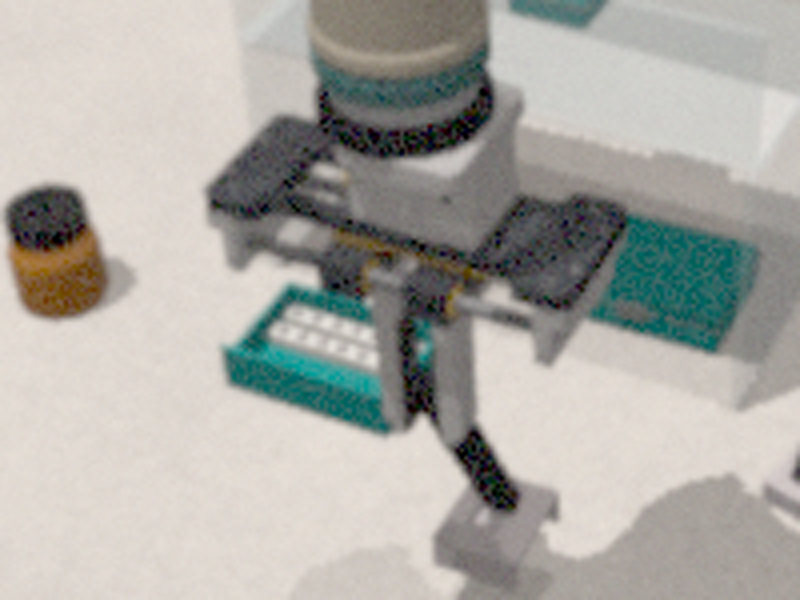

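View pics/t11.png

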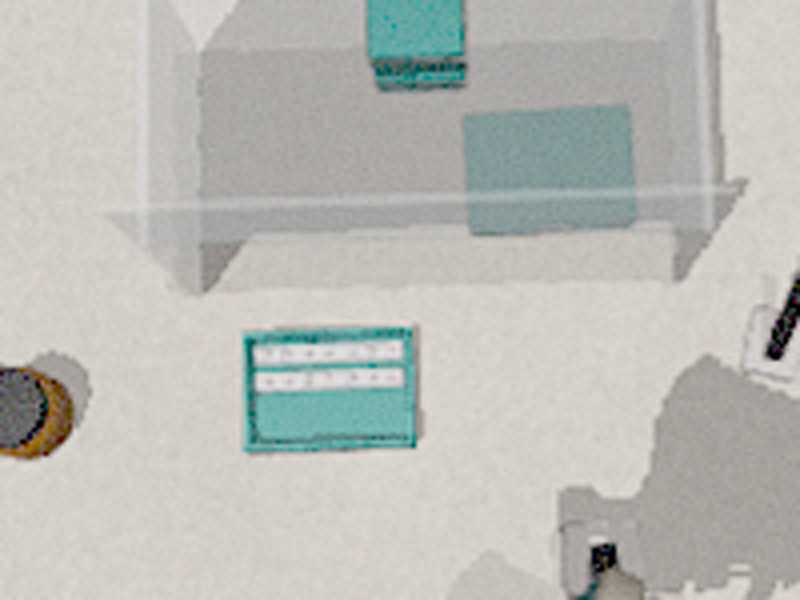

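>>> {"api": "carry_out", "payload": {
  "targets": [
    [0.01,0,0,0,1],
    [0.015,0,0,0,1],
    [0.015,0,0,0,1],
    [0.008,0,0,0,1],
    [0,0,0,0,1],
    [0.002,0,0,0,1],
    [0.002,0,0,0,1],
    [0.001,0,0,0,1],
    [0,0,0,0,1],
    [0,0,0,0,1]
  ]
}}

```text
time_s: 19.1
tcp_pos: [0.3639, -0.0838, 0.1435]
tcp_rot: [-0.9, 90.0, 2.6]
contact_force: [0.4, -0.0, -2.0]
gripper_width: 0.017
```

```bash
python3 - <<'E'
from h import *
from cell import bot
np.set_printoptions(precision=4,suppress=True)
s=grab('side');crop(s,210,160,310,260,'pics/s12.png')
st=bot.state();print(st['time_s'],st['tcp_pos'],st['contact_force'],st['moment'])
P,co,r=plate(s,st,st['tcp_pos'][2]-.1425);print(np.degrees(co[:2]),co[2],r)
E
```

```text
pics/s12.png scale 6.0
19.15 [ 0.3639 -0.0838  0.1435] [ 0.4935  0.2957 -2.1199] [-0.0408  0.1279  0.0388]
[0.5282 0.3062] 0.02271319925278645 ((-0.003142222762107849, 0.0010328460484743118), (0.06284618377685547, 0.050440289080142975), 0.09499857574701309)
```

View pics/s12.png

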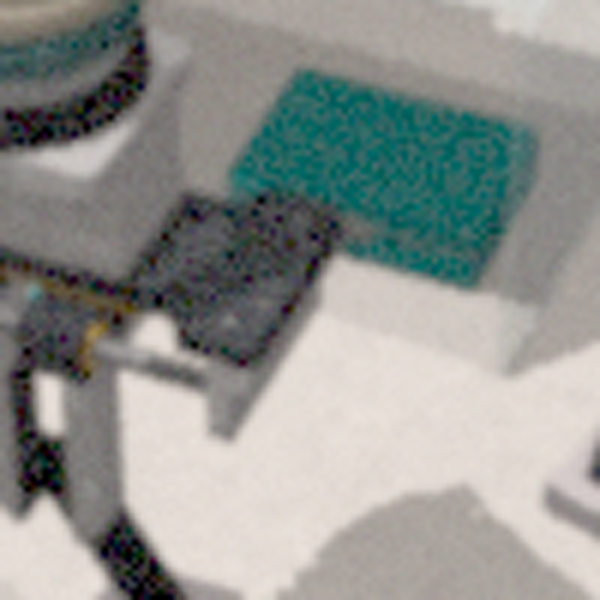

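>>> {"api": "carry_out", "payload": {
  "targets": [
    [0.0006,0,0,0,1],
    [0.0005,0,0,0,1],
    [0,0,0,0,1],
    [0,0,0,0,1]
  ]
}}

```text
time_s: 19.65
tcp_pos: [0.3637, -0.084, 0.1433]
tcp_rot: [-84.0, 90.0, -80.4]
contact_force: [-3.7, -0.0, 6.8]
gripper_width: 0.0174
```

>>> {"api": "carry_out", "payload": {
  "targets": [
    [-0.0005,0,0,0,1],
    [0,0,0,0,1],
    [0,0,0,0,1]
  ],
  "squeeze": 10
}}

```text
time_s: 20.02
tcp_pos: [0.3638, -0.0841, 0.1433]
tcp_rot: [-89.6, 90.0, -86.1]
contact_force: [-3.2, -0.3, 5.9]
gripper_width: 0.0178
```

>>> {"api": "carry_out", "payload": {
  "targets": [
    [0,0,0,0,0.5],
    [0,0,0,0,0],
    [0,0,0,0,-1],
    [0,0,0,0,-1],
    [0,0,0,0,-1],
    [0,0,0,0,-1]
  ]
}}

```text
time_s: 20.78
tcp_pos: [0.3639, -0.0838, 0.1428]
tcp_rot: [44.5, 90.0, 48.0]
contact_force: [-0.3, 0.4, 0.5]
gripper_width: 0.0698
```

>>> {"api": "carry_out", "payload": {
  "targets": [
    [-0.01,0,0,0,-1],
    [-0.02,0,0,0,-1],
    [-0.025,0,0,0,-1],
    [-0.025,0,0,0,-1],
    [-0.02,0,-0.03,0,-1],
    [0,0,-0.04,0,-1],
    [0,0,-0.04,0,-1],
    [0,0,0,0,-1]
  ]
}}

```text
time_s: 21.78
tcp_pos: [0.2524, -0.0903, 0.2435]
tcp_rot: [-42.0, 89.9, -38.7]
contact_force: [0.4, -0.3, -0.8]
gripper_width: 0.0941
```

```bash
python3 - <<'E'
from h import *
from cell import bot
import pickle
np.set_printoptions(precision=4,suppress=True)
s=grab('side');t=grab('top');pickle.dump((t,s),open('p13.pkl','wb'))
crop(s,0,80,400,380,'pics/s13.png');crop(t,100,60,430,300,'pics/t13.png')
st=bot.state();print(st['time_s'],st['tcp_pos'],st['contact_force'],st['gripper_width'])
for f in(t,s):
    C=cloud(f).reshape(-1,3);q=C-[.4257,-.080,.0205]
    k=(abs(q[:,0])<.045)&(abs(q[:,1])<.04)&(abs(q[:,2])<.01);P=C[k]
    A=np.c_[P[:,:2],np.ones(len(P))];w=np.ones(len(P),bool)
    for _ in range(6):
        co=np.linalg.lstsq(A[w],P[w,2],rcond=None)[0];w=abs(P[:,2]-A@co)<.004
    print('plate',w.sum(),np.degrees(co[:2]),np.median(P[w,2]),cv2.minAreaRect(P[w][:,:2].astype(np.float32)))
    im=f['image'].astype(int)
    m=((im[...,1]-im[...,0])>12).ravel()
    k=m&(C[:,0]>.46)&(C[:,0]<.62)&(C[:,1]>.02)&(C[:,1]<.2)&(C[:,2]<.05)&(C[:,2]>.012)
    print('tray',k.sum(),cv2.minAreaRect(C[k][:,:2].astype(np.float32)),C[k][:,0].max())
E
```

```text
pics/s13.png scale 2.0
pics/t13.png scale 2.4242424242424243
21.875 [ 0.2548 -0.0909  0.2436] [0.9344 0.1496 0.0598] 0.09436255031520373
plate 250 [-0.7218 -0.4745] 0.023086600717881933 ((0.42451760172843933, -0.08001555502414703), (0.05771920457482338, 0.04999157786369324), 1.8015836477279663)
tray 270 ((0.544868528842926, 0.11259201169013977), (0.08493660390377045, 0.12062691897153854), 3.7432830333709717) 0.5905275459530799
plate 382 [0.1694 0.2955] 0.02258786604460994 ((0.42327579855918884, -0.07955311238765717), (0.06395009905099869, 0.051533132791519165), 5.110152244567871)
tray 65 ((0.5051832795143127, 0.13168378174304962), (0.09218726307153702, 0.03652946650981903), 70.10931396484375) 0.5378663010599304
```

View pics/s13.png

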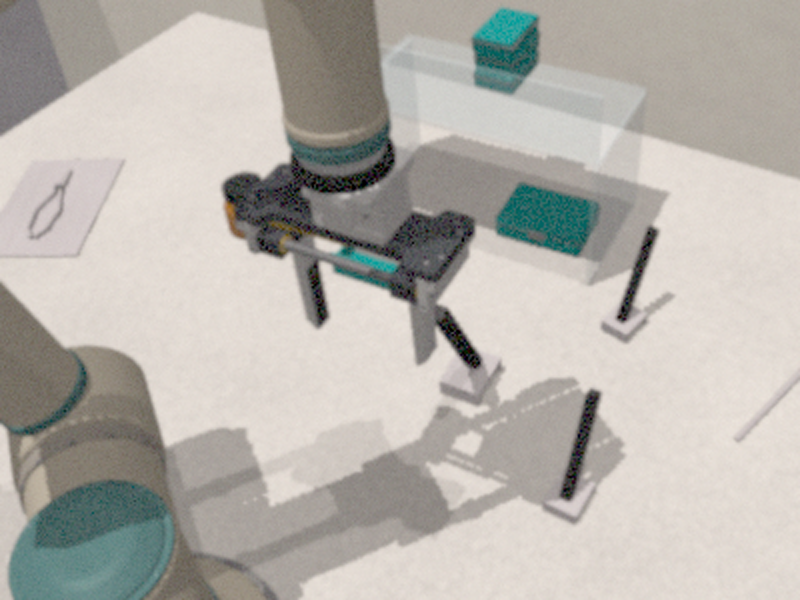

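View pics/t13.png

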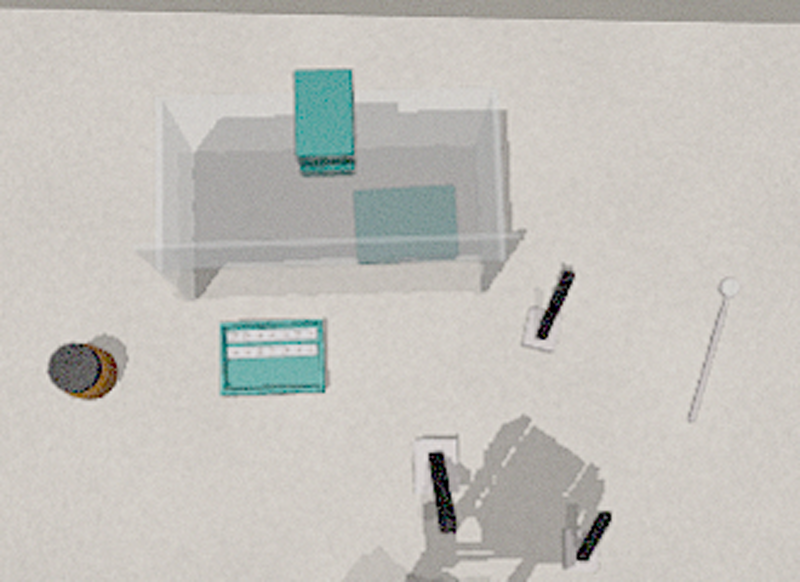

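```bash
python3 -c "
from cell import order
print(order.sign_off())"
```

```text
the job is handed in; nothing more can be done
None
```

The tray is out in front of the shelf, the pull hook is standing on its foot clear of it, and the job is handed in at about 22 s of the 54 s allowed. The hand-in gave no verdict.

I picked the largest of the three hooks, with a 60 x 50 mm foot and a handle top about 175 mm high. I gripped it near the top and towards the back of the handle so the gripper body stayed in front of the guard panel. I lowered the toe behind the lip to about 22 mm above the counter and dragged the tray straight out along the shelf's axis. The force readings while pulling stayed at about 1–1.5 N. I then eased off the lip, lifted the hook clear and set it down at about (0.424, -0.080).

**Last checks:**
- **Tray:** it measures 85 x 121 mm from the top view. Its furthest rear point is at x = 0.591, about 25 mm in front of the shelf edge at about 0.616.
- **Hook:** the plate is about 23 mm above the counter and within about 1° of level. The hook is well over 50 mm from the tray, and the gripper is open and away from it.
- **Bottle, case and mirror:** they look unmoved in the final pictures; I did not measure them.

**What disagreed:**
- The two cameras put the lip's position about 4 mm apart, and the foot's centre a few millimetres apart. I therefore lowered the toe in small steps, watching the force.
- The last side-view tray fit was useless because the gripper hid the tray, so I relied on the top view.
- Setting the hook down pressed on the counter with about 9 N (reading up to 6.8 N, from about -2 N while it hung); this relaxed when I released it.

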